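Serve a rolled pastry with the tongs

ROBOT

A 6-joint arm with a two-finger parallel gripper is mounted at the origin on the work surface. World frame = base frame: x ahead of the robot, y to its left, z up, the work surface at z = 0. Lengths are in m, angles in rad, forces in N, time in s.
With the tool pointing down it reaches from about 0.25 to 0.725 m from the base axis. Payload 4 kg.
Tool frame: the origin (TCP) lies midway between the tips of the shut fingers; the grasp point (between the pads) lies 19 mm behind it; z points along the fingers, y is the line along which they close (so a half turn about z gives the same grasp; the last joint's range is limited). The gripper opens to 85 mm and grips with 20 to 120 N. Pads are 22 mm wide; open, the fingers measure 114 mm over their backs; the gripper's body (76 mm by 85 mm) begins 54 mm behind the grasp point. The pads swing forward as they close: fully open they stand 13 mm farther back than shut.
Start: joints at [-1.193, 0.241, 0.005, 1.335, 0, 1.571], TCP at [0.184, -0.465, 0.231] pointing down, gripper open.
Joint ranges: [-2.72, 2.72], [-1.05, 1.87], [-1.09, 1.28], [-1.99, 2.15], [-1.42, 1.44], [-3.14, 3.14]. Speed limits (rad/s): [2.79, 2.79, 3.14, 3.14, 3.14, 3.14].

INTERFACE

Orientations are given as a unit quaternion [x, y, z, w].
In Python, from workcell import get_obs, camera, job_done, silhouettes gives the robot as it stands. The module is installed in compiled form; this text tells all that it offers.
- The arm moves only by the tool drive_tool, never from a script. Its argument "increments" is a list of rows, each a list of 3 entries, a list of its own where there are three numbers: the shift along the world's x, y, z in mm, then the turn, a rotation vector about the world's x, y, z in degrees, then the opening, from 0 (shut) to 1 (fully open). A call has 1 to 8 rows; each row shifts and turns the commanded pose from where the row before left it; what a row does not reach is not made up. A row lasts 1/12 s, in which the tool goes at most 41.7 mm and 7.16 degrees, less where a joint would pass 70% of its speed; a pose out of reach is approached as far as the arm can. A call is refused whole if a number of a shift passes 41.7 or a number of a turn 7.16, either way. A call with a gripper value outside its range is refused whole. The fingers move at their own pace and stop on an object; the grip force is fixed at half the most. Time passes only in rows, so rows that do not move let the fingers close. It gives the time, the measured TCP pose, the force, the opening and the grip force at its end, in the units of the state.
- get_obs(): the state, without advancing time (a new reading comes with each control period).
- camera(name): name is "side" or "top" or "wrist"; returns a dict with "image" (420x560x3 uint8, red, green, blue), "K" (3x3 intrinsics, pixels), "k1" (the pictures are not rectified: a ray, as slopes to the right and down, at radius r is drawn at 1 + k1 r^2 times it, then the intrinsics apply), "view" (4x4, takes a point from world to camera coordinates). Camera axes: x right, y down, z forward; pixel columns grow to the right and rows downward; lengths in m; the calibration is good to about 2 mm. A picture is of the moment at which its call begins. There is no depth.
- job_done(): hands the job in; it is judged then, once.
Trained networks look in a picture, given as the dict that the camera call returned (one of the last four; its "shot" number tells which), for a name from the list of things; names that differ only in an ending like _2 or _b are one class to them, and where a whole thing is asked for, a point or a joint stands for the part that bears it (a point fixed in the world has none). Each returns a list of dicts, best first, with "conf" (0 to 1); they miss things now and then, are a little off and sometimes report something else, mostly with a low value. They report only what shows in the picture. A call takes as long as a camera call. They do not tell look-alikes from the thing itself.
- silhouettes(query, picture): "region" (420x560 bool, what is visible of it) and "bbox" ([left, top, right, bottom] in pixels, round what is visible of it).
The state is a dict: "clock": time; "joint_pos": joint angles; "joint_vel": joint speeds; "tau": joint torques, N m; "eef_pos": TCP position; "tool_rot": TCP orientation; "ft_force": force on the tool from outside, world axes, zero at the start; "ft_torque": the same for the moment, N m; "grip_width": finger opening in m; "grasp_force": force on a finger pad.
Only numpy, scipy, OpenCV 4.12 (cv2) and the standard library are available. Lean on these libraries where they do the work, as an engineer would, in place of code of your own. Each camera call takes 0.05 s, during which the arm holds its last target. There are 200 camera calls.

TASK

Pick the tongs up off their rest, close them on the rolled pastry that lies on the marble serving board, and hold it up over the middle of the empty plate that lies flat by itself on the table beside the board, about 10 to 15 cm above the table. Handle the pastry with the tongs only, never with the fingers, and leave the other pastries and table things where they are. Finish while still holding: the robot keeps squeezing the tongs, and the tongs keep the pastry up over the plate.

Things in the scene. Friction and masses are not known exactly. Their poses are not given: they have to be found in the camera images.
- rest: White ceramic tongs rest, fixed, 180 x 90 mm: a 6 mm base plate with two cross bars (16 mm wide, tops 20 mm above the table, centred 60 mm before and behind the middle). Origin: middle of its underside; x along the tongs, z up. It stands left or right of the board.
- tongs: Steel kitchen tongs, 110 g, 265 mm long, lying level on the rest, arms side by side on edge, 22 mm tall (undersides 20 mm above the table at first). Origin: underside, centre line, at the place to grip (between the rest's bars); x points to the tips, y across, z up. Hinges 95 mm behind it (head to 119, wire loop to 142 mm), pads 110 mm ahead. It balances about at the origin.
- tongs_grip (a point): Place to grip: midway between the arms, 11 mm above their underside; axes as tongs. Arms measure about 57 mm over their outer faces here when sprung open. Squeezing here moves both arms equally; each mm closes the pads 2.1 mm: at 50 mm here the pads are 45 mm apart; closed on the 28 mm pastry it is about 42 mm here.
- tongs_tip (a point): Midway between the gripping pads at mid-height, 110 mm ahead of tongs_grip; axes as tongs. Pads are 30 mm long (15 mm either way from this point), 24 mm tall, 8 mm thick, about 60 mm apart inside when the tongs are open.
- jaw_left: The tongs' arm on their +y side: straight steel strip 3 mm thick, 22 mm tall, with its pad. Origin at its hinge, underside; x along the arm, z up. The spring pushes each finger at tongs_grip with about 4 N when open, 6 to 8 N when closed on the pastry; a bit under half of the grip above that reaches the pastry, so squeeze with 20 to 40 N.
- jaw_right: The tongs' arm on their -y side, likewise.
- board: Flat marble serving board, fixed, 120 x 290 mm (a round ear of 22 mm radius on its +y end), top 12 mm above the table. Origin: middle of its underside; y along its length. Three pastries lie in a row along it, 95 mm apart, in any order.
- roll: The rolled pastry to serve: a cylinder 28 mm in diameter and 80 mm long, 45 g, lying on the board roughly across it, with a small flat below so that it does not roll by itself. Origin: its underside, mid-length; x along its length. It is pinched across its diameter, the tongs pointing along its length.
- roll_center (a point): Centre of the rolled pastry, 14 mm above its underside; axes as roll.
- plate: Empty flat white plate, fixed, 200 mm in diameter, 18 mm high, on the table on the other side of the board from the rest. Origin: centre of its underside.
- bun: Round bun on the board, 52 mm wide, 30 mm high. Leave it. Origin: centre of its underside.
- samosa: Three-sided pointed pastry on the board, 32 mm from centre to corner, 36 mm high. Leave it. Origin: centre of its underside.
- tumbler: Glass tumbler, 68 mm wide, 100 mm high, beyond the board. Leave it. Origin: centre of its underside.
- bowl: White bowl, 120 mm wide, 55 mm high, beyond the board. Leave it. Origin: centre of its underside.
- sauce_jar: Small dark jar with a steel lid, 54 mm wide, 60 mm high, far left. Leave it. Origin: centre of its underside.
- salt: White shaker, 38 mm wide, 73 mm high, far right. Leave it. Origin: centre of its underside.
- pepper: Dark wooden shaker of the same shape, next to it. Leave it. Origin: centre of its underside.
- spoon: Spoon, 180 mm long, lying on the grey mat at the left. Leave it. Origin on its underside, x along it.
There are look-alikes about, which are no part of the job. What is shaped like the plate but brown is not meant. There is more than one size of the roll; the one meant has the size given above.

How it is judged:
On the way, in this order (a step that is already met when the one before it is completed fails the run):
1. the tongs are gripped by the fingers and lifted off their rest (grip point over 50 mm above the table), the pastry roll still down (contact force between the fingers and tongs above 1 N and height (world z) of tongs_grip above 0.05 m and height (world z) of roll_center below 0.04 m), for 0.1 s.
2. the roll is pinched between both arms of the tongs and lifted clear of the board (centre over 60 mm above the table) (contact force between the fingers and tongs above 1 N and contact force between each of jaw_left, jaw_right and roll above 0.2 N and height (world z) of roll_center above 0.06 m), for 0.2 s.
At the end, for the whole second after the job is handed in: Fingers squeeze the tongs (over 1 N), both tongs arms press on the roll (over 0.2 N each), its centre is 80 to 200 mm above the table, within 60 mm of the plate's centre from above, and still (under 0.05 m/s); robot does not touch the roll, nor roll or tongs the plate (contact force between the fingers and tongs above 1 N and contact force between each of jaw_left, jaw_right and roll above 0.2 N and height (world z) of roll_center between 0.08 and 0.2 m and horizontal distance between roll_center and plate below 0.06 m and linear speed of roll below 0.05 m/s and contact force between roll and the fingers below 0.3 N and contact force between roll and the arm below 0.3 N and contact force between each of roll, tongs and plate below 0.1 N); the arm keeps its last pose, push and grip.
It fails at once if the fingers or the arm touch the roll (contact force between any of the fingers, the arm and roll above 0.5 N).
It fails at once if another pastry is moved by over 20 mm, or another table thing by over 30 mm (distance of any of bun, samosa from where it was at the start of the episode above 0.02 m or distance of any of tumbler, bowl, sauce_jar, salt, pepper, spoon from where it was at the start of the episode above 0.03 m).
It also fails if it takes over 42 s, if anything falls off the work surface, if the arm or the gripper's body presses on something with over 40 N, if the wrist force passes 120 N, or if a joint passes its speed limit or range.

## Working session

There is one attempt and no reset: what is moved stays moved. The work goes in short steps, Python scripts to look and compute and a tool call to move; the robot and the scene stay as the last step left them, time stands still between calls to the robot, and variables do not carry over. Pictures are saved under pics/ and viewed, at most 13 in all, crops included, and the job is handed in when it is done.

Besides the shell and the picture viewer there is one more tool, called after "Request:" in YAML: its name, and indented under it one key for each argument. drive_tool: Moves the arm, as the interface text tells. Its arguments: {"type":"object","properties":{"increments":{"type":"array"}},"required":["increments"]}

```bash
mkdir -p pics
cat > h.py <<'E'
import numpy as np, cv2
from workcell import get_obs, camera, job_done, silhouettes
def ray(c,uv):
    uv=np.atleast_2d(np.asarray(uv,float)); K=c["K"]
    d=np.stack([(uv[:,0]-K[0][2])/K[0][0],(uv[:,1]-K[1][2])/K[1][1]],1); p=d.copy()
    for _ in range(20): p=d/(1+c["k1"]*(p**2).sum(1,keepdims=True))
    V=np.asarray(c["view"]);R=V[:3,:3];o=-R.T@V[:3,3]
    return o,np.c_[p,np.ones(len(p))]@R
def at_z(c,uv,z):
    o,r=ray(c,uv); return o+r*((z-o[2])/r[:,2])[:,None]
def proj(c,P):
    V=np.asarray(c["view"]);q=np.atleast_2d(P)@V[:3,:3].T+V[:3,3];p=q[:,:2]/q[:,2:]
    p=p*(1+c["k1"]*(p**2).sum(1,keepdims=True));K=np.asarray(c["K"]);return p*[K[0,0],K[1,1]]+[K[0,2],K[1,2]]
def save(c,n): cv2.imwrite("pics/"+n+".png",cv2.cvtColor(c["image"],cv2.COLOR_RGB2BGR))
E
python3 - <<'E'
from h import *
print(get_obs())
for n in("top","side"):
    c=camera(n);save(c,n+"0");V=np.asarray(c["view"]);print(n,-V[:3,:3].T@V[:3,3],V[2,:3],c["k1"])
    for q in("tongs","rest","board","roll","plate","bun","samosa"):
        for s in silhouettes(q,c)[:3]:
            m=s["region"];pts=np.argwhere(m)[:,::-1]
            z={"tongs":.042,"rest":.02,"board":.012,"roll":.026,"plate":.018}.get(q,.02)
            r=cv2.minAreaRect(at_z(c,pts,z)[:,:2].astype(np.float32)*1000) if len(pts) else 0
            print(q,round(s["conf"],2),s["bbox"],len(pts),np.round(r[0]),np.round(r[1]),round(r[2],1))
E
```

```text
{'clock': 0.0, 'joint_pos': array([-1.19303519e+00,  2.41430866e-01,  3.73488768e-03,  1.33521377e+00,
        5.12573094e-06,  1.57081729e+00]), 'joint_vel': array([ 0.00020217, -0.0006831 , -0.00178507,  0.00145543, -0.0016937 ,
       -0.00042478]), 'tau': array([ 9.85876596e-06, -3.72316611e+01,  2.52408367e+01,  1.69524358e-02,
        3.34124707e-05,  6.94745509e-06]), 'eef_pos': array([ 0.18418817, -0.46415744,  0.23040811]), 'tool_rot': array([ 9.82216454e-01,  1.87749091e-01, -1.95901008e-04, -1.03839600e-03]), 'ft_force': array([-0.1511912 , -0.08460056, -0.28003844]), 'ft_torque': array([ 0.00856512, -0.00844074, -0.0411906 ]), 'grasp_force': 0.0, 'grip_width': 0.08514902591787012}
top [0.37033886 0.10967436 1.2407091 ] [ 0.10674801 -0.00484608 -0.9942743 ] -0.026363980482458565
tongs 0.68 [401.6, 186.7, 442.9, 277.0] 497 [ 458. -309.] [238.  82.] 14.8
tongs 0.48 [398.4, 202.4, 443.9, 267.7] 1519 [ 456. -290.] [173.  90.] 15.5
tongs 0.32 [113.3, 197.3, 141.0, 264.6] 451 [444. 543.] [ 47. 172.] 67.8
rest 0.96 [398.4, 200.8, 444.7, 268.2] 1561 [ 457. -298.] [178.  93.] 15.0

[... 1066 characters left out ...]
7, 376.6, 350.8] 1040 [ 455. -317.] [253.  87.] 13.5
rest 0.81 [290.1, 297.7, 364.3, 361.1] 1790 [ 456. -312.] [180.  97.] 11.0
board 0.89 [293.6, 199.3, 379.2, 271.0] 2257 [624.  -6.] [126. 326.] 6.7
roll 0.59 [311.4, 175.0, 322.5, 189.4] 66 [670. 213.] [22. 65.] 7.1
roll 0.57 [282.0, 260.7, 321.9, 285.4] 573 [ 458. -141.] [ 50. 124.] 34.6
roll 0.52 [314.1, 198.4, 327.6, 216.7] 155 [623.  83.] [98. 29.] 25.8
plate 0.82 [230.3, 159.7, 286.0, 189.4] 1387 [494. 337.] [191. 197.] 67.9
bun 0.55 [347.2, 237.4, 363.4, 253.8] 197 [ 646. -107.] [51. 53.] 10.3
samosa 0.56 [327.6, 220.8, 342.8, 233.6] 90 [628. -23.] [47. 37.] 28.7
samosa 0.37 [312.5, 198.6, 329.3, 217.7] 189 [623.  86.] [96. 36.] 19.5
```

View pics/top0.png

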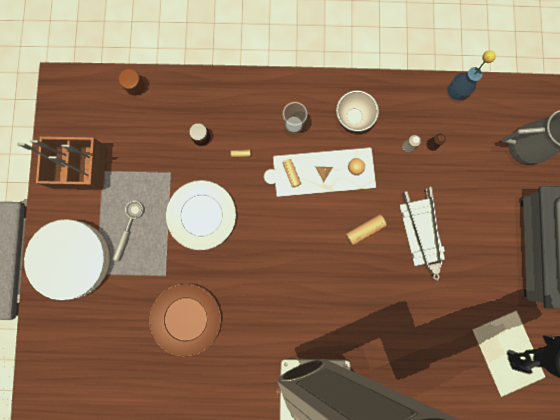

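View pics/side0.png

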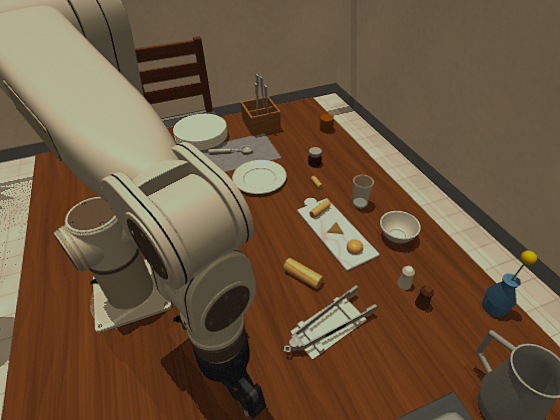

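The top view shows the tongs on the rest at about (422,235), the roll to serve at (292,173) on the board and the empty white plate at (201,215). The stacked plate and the brown one are look-alikes, and so are the large loose roll at (366,230) and the small one at (240,153). The side view agrees. I'll move above the tongs and measure with the wrist camera.

Request:
drive_tool:
  increments:
    - [[32,19,0],[0,0,-1],1]
    - [[32,19,0],[0,0,-1],1]
    - [[32,19,0],[0,0,-1],1]
    - [[32,19,0],[0,0,-1],1]
    - [[32,19,0],[0,0,-1],1]
    - [[32,19,0],[0,0,-1],1]
    - [[32,19,0],[0,0,0],1]
    - [[32,19,0],[0,0,0],1]

```text
clock: 1.47
eef_pos: [0.4419, -0.3115, 0.2314]
tool_rot: [0.991, 0.136, 0.0, 0.0]
ft_force: [-0.1, -0.4, 0.0]
grip_width: 0.0855
grasp_force: 0.0
```

Run:
```python
from h import *
from scipy.spatial.transform import Rotation as R
o=get_obs();print(o["clock"],o["eef_pos"],R.from_quat(o["tool_rot"]).as_matrix().round(3))
c=camera("wrist");save(c,"w1");V=np.asarray(c["view"]);print(-V[:3,:3].T@V[:3,3],V[:3,:3].round(2))
for q in("tongs","rest","jaw_left","jaw_right"):
    for s in silhouettes(q,c)[:2]:
        pts=np.argwhere(s["region"])[:,::-1]
        r=cv2.minAreaRect(at_z(c,pts,.042 if q!="rest" else .02)[:,:2].astype(np.float32)*1000)
        print(q,round(s["conf"],2),s["bbox"],len(pts),np.round(r[0]),np.round(r[1]),round(r[2],1))
```

```text
1.4667 [ 0.44185674 -0.31154784  0.23143509] [[ 0.963  0.27   0.   ]
 [ 0.27  -0.963 -0.   ]
 [ 0.     0.    -1.   ]]
[ 0.51217093 -0.29117677  0.37436212] [[ 0.27 -0.96 -0.  ]
 [-0.92 -0.26  0.29]
 [-0.28 -0.08 -0.96]]
tongs 0.71 [254.8, 12.8, 344.4, 283.8] 3813 [ 455. -307.] [253.  78.] 11.8
rest 0.55 [243.0, 58.9, 332.3, 233.7] 12966 [ 463. -303.] [173.  90.] 13.3
jaw_left 0.85 [255.6, 21.5, 270.4, 247.5] 1399 [ 467. -276.] [215.  12.] 14.4
jaw_right 0.87 [298.3, 22.8, 342.6, 255.4] 1473 [ 478. -327.] [218.  13.] 6.6
jaw_right 0.46 [251.7, 15.4, 344.9, 280.5] 4064 [ 455. -307.] [252.  79.] 11.8
```

View pics/w1.png

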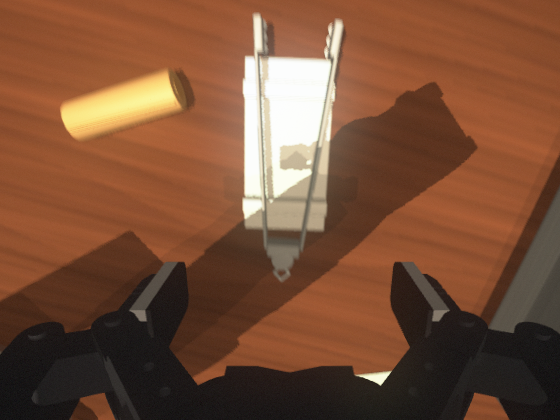

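The wrist view shows the tongs lying on the rest. Tips are at the top (262,20) and (338,25), and the loop is at (281,279). Next I'll fit the tongs' pose by silhouette over all three cameras.

```bash
cat > fit.py <<'E'
from h import *
from scipy.optimize import minimize
def box(x0,x1,y0,y1,z0,z1): return np.array([[x,y,z] for x in(x0,x1) for y in(y0,y1) for z in(z0,z1)],float)
def tongs(a):
    P=[]
    for s in(1,-1):
        b=box(-95,123,-1.5,1.5,0,22); b[:,1]=s*(b[:,1]+27+a*b[:,0]); P.append(b)
        b=box(95,125,-4,4,-1,23); b[:,1]=s*(b[:,1]+34); P.append(b)
    h=27-95*a; P.append(box(-119,-93,-h,h,0,22)); P.append(box(-142,-119,-8,8,8,14)); return P
def cyl():
    t=np.linspace(0,2*np.pi,24); return [np.array([[x,14*np.cos(k),14+14*np.sin(k)] for x in(-40,40) for k in t])]
def mask(c,parts,p):
    x,y,z,w=p[:4]; C,S=np.cos(w),np.sin(w); R=np.array([[C,-S,0],[S,C,0],[0,0,1]])
    m=np.zeros((1680,2240),np.uint8)
    for b in parts:
        u=proj(c,b/1000@R.T+[x,y,z]); cv2.fillConvexPoly(m,cv2.convexHull(np.round(u*4+1.5).astype(np.int32)),1)
    return cv2.resize(m.astype(np.float32),(560,420),interpolation=cv2.INTER_AREA)
def fit(model,views,p0,sc):
    def f(q):
        p=np.array(p0)+q*sc; t=0
        for c,r in views:
            m=mask(c,model(p),p); t-=np.minimum(m,r).sum()/np.maximum(m,r).sum()
        return t/len(views)
    n=len(p0); best=None
    for k in range(3):
        q0=np.zeros(n) if best is None else best.x
        S=np.vstack([q0]+[q0+np.eye(n)[i]*(1 if k%2==0 else -1) for i in range(n)])
        b=minimize(f,q0,method="Nelder-Mead",options=dict(initial_simplex=S,maxfev=250,xatol=.01,fatol=1e-5))
        if best is None or b.fun<best.fun: best=b
    return np.array(p0)+best.x*sc,best.fun
E
python3 - <<'E'
from fit import *
from collections import defaultdict
cs={n:camera(n) for n in("wrist","top","side")}
T=[];Rl=[]
for n,c in cs.items():
    s=silhouettes("tongs",c)
    if s: 
        s=min(s,key=lambda s:abs(at_z(c,np.argwhere(s["region"])[:,::-1],.04)[:,:2].mean(0)-[.46,-.31]).sum()-s["conf"]*.1); T.append((c,s["region"].astype(np.float32)))
    if n!="wrist":
        for s in silhouettes("roll",c):
            m=at_z(c,np.argwhere(s["region"])[:,::-1],.026)[:,:2].mean(0)
            if np.hypot(*(m-[.62,.08]))<.03: Rl.append((c,s["region"].astype(np.float32)));break
tm=lambda p:tongs(p[4])
p0=[.456,-.305,.02,np.radians(12),.1];sc=np.array([.008,.008,.008,.06,.03])
for v in (T,T[:1],T[1:]):
    p,f=fit(tm,v,p0,sc);print("tongs",len(v),p[:3].round(4),np.degrees(p[3]).round(2),p[4].round(3),f)
p,f=fit(lambda p:cyl(),Rl,[.618,.077,.012,np.radians(23)],np.array([.006,.006,.006,.1]));print("roll",len(Rl),p[:3].round(4),np.degrees(p[3]),f)
E
```

```text
tongs 3 [ 0.4573 -0.3068  0.0169] 11.79 0.097 -0.7301749587059021
tongs 1 [ 0.4571 -0.3068  0.017 ] 11.75 0.096 -0.7627685070037842
tongs 2 [ 0.4585 -0.3063  0.0169] 11.89 0.102 -0.7171621322631836
roll 1 [0.6173 0.077  0.0082] 22.2874104049664 -0.8779106140136719
```

Request:
drive_tool:
  increments:
    - [[5,2,-20],[0,0,-1.3],1]
    - [[5,2,-36],[0,0,-1.3],1]
    - [[5,1,-36],[0,0,-1.3],1]
    - [[0,0,-36],[0,0,0],1]
    - [[0,0,-36],[0,0,0],1]
    - [[0,0,-36],[0,0,0],1]
    - [[0,0,-22],[0,0,0],1]
    - [[0,0,0],[0,0,0],1]

```text
clock: 2.78
eef_pos: [0.4512, -0.3052, 0.004]
tool_rot: [0.995, 0.102, -0.004, -0.003]
ft_force: [-0.7, 0.2, -0.7]
grip_width: 0.0853
grasp_force: 0.0
```

Run:
```python
from h import *
c=camera("wrist");save(c,"w2")
```

```text
(no output)
```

View pics/w2.png

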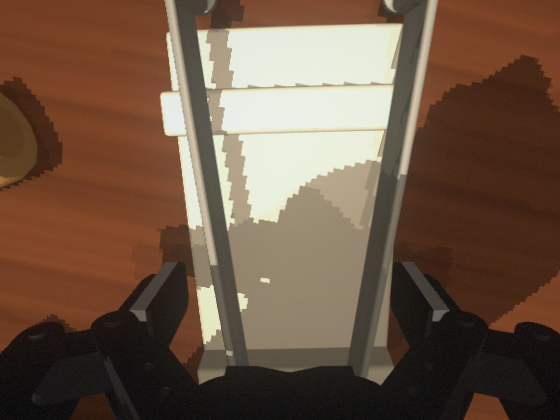

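The fingers straddle both arms between the rest's bars: arms are at about x=230 and x=370, pads at x=185 and x=395. I'll let it settle before squeezing.

Request:
drive_tool:
  increments:
    - [[0,0,2],[0,0,0],1]
    - [[0,0,0],[0,0,0],1]

```text
clock: 3.0
eef_pos: [0.4573, -0.3091, 0.0139]
tool_rot: [0.995, 0.102, 0.002, 0.002]
ft_force: [0.0, -0.2, -0.3]
grip_width: 0.0852
grasp_force: 0.0
```

Request:
drive_tool:
  increments:
    - [[0,0,-2],[0,0,0],0.64]
    - [[0,0,0],[0,0,0],0.64]
    - [[0,0,0],[0,0,0],0.64]
    - [[0,0,0],[0,0,0],0.64]
    - [[0,0,0],[0,0,0],0.63]

```text
clock: 3.42
eef_pos: [0.4568, -0.3086, 0.0115]
tool_rot: [0.995, 0.102, 0.002, 0.001]
ft_force: [-1.1, 0.3, 7.2]
grip_width: 0.054
grasp_force: 7.1
```

Request:
drive_tool:
  increments:
    - [[0,0,3],[0,0,0],0.62]
    - [[0,0,10],[0,0,0],0.62]
    - [[0,0,15],[0,0,0],0.62]
    - [[0,0,20],[0,0,0],0.62]
    - [[0,0,20],[0,0,0],0.62]
    - [[0,0,10],[0,0,0],0.62]
    - [[0,0,0],[0,0,0],0.62]
    - [[0,0,0],[0,0,0],0.62]

```text
clock: 4.08
eef_pos: [0.4557, -0.3079, 0.0878]
tool_rot: [0.995, 0.102, 0.001, 0.0]
ft_force: [-0.4, -0.4, -1.6]
grip_width: 0.0532
grasp_force: 4.8
```

Run:
```python
from h import *
c=camera("wrist");save(c,"w3");print(get_obs()["eef_pos"])
c=camera("side");cv2.imwrite("pics/s3.png",cv2.resize(c["image"][200:400,200:450,::-1],(750,600)))
```

```text
[ 0.45501277 -0.30741826  0.08679076]
```

View pics/w3.png

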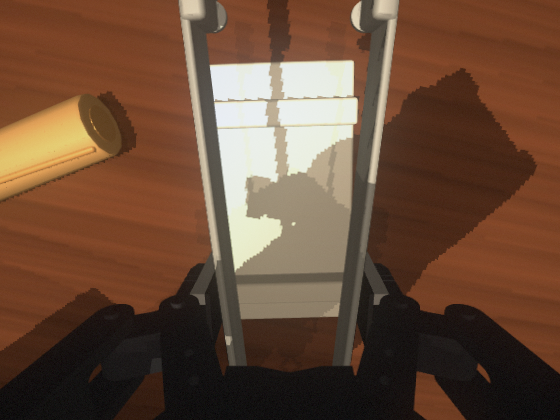

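View pics/s3.png

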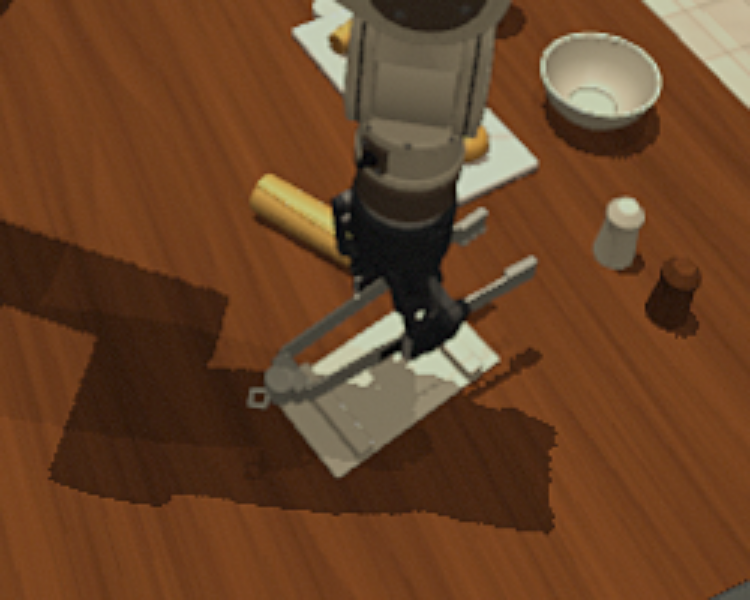

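The tongs are held level and clear of the rest: arms sit between the pads in the wrist view (x≈225 and 350), and the side view shows the shadow detached. I'll carry them to hover over the roll.

Request:
drive_tool:
  increments:
    - [[2,10,10],[0,0,0.5],0.61]
    - [[4,20,20],[0,0,1],0.61]
    - [[5,28,15],[0,0,1],0.6]
    - [[5,30,5],[0,0,1],0.6]
    - [[5,30,0],[0,0,1],0.6]
    - [[5,30,0],[0,0,1],0.6]
    - [[5,30,0],[0,0,1],0.6]
    - [[5,30,0],[0,0,1],0.6]

```text
clock: 4.85
eef_pos: [0.4908, -0.0975, 0.1371]
tool_rot: [0.986, 0.168, -0.001, -0.0]
ft_force: [-0.0, 0.2, -0.7]
grip_width: 0.0514
grasp_force: 5.1
```

Request:
drive_tool:
  increments:
    - [[5,30,0],[0,0,1],0.6]
    - [[5,30,0],[0,0,1],0.6]
    - [[5,30,0],[0,0,1],0.6]
    - [[4,25,0],[0,0,0.5],0.6]
    - [[3,15,0],[0,0,0],0.6]
    - [[1,5,0],[0,0,0],0.6]
    - [[0,0,0],[0,0,0],0.6]
    - [[0,0,0],[0,0,0],0.6]

```text
clock: 5.52
eef_pos: [0.5138, 0.0351, 0.137]
tool_rot: [0.98, 0.197, -0.001, 0.0]
ft_force: [0.3, 0.1, -0.7]
grip_width: 0.0514
grasp_force: 5.1
```

```bash
cat > meas.py <<'E'
from fit import *
from scipy.spatial.transform import Rotation as R
import sys
o=get_obs();print(o["clock"],o["eef_pos"],R.from_quat(o["tool_rot"]).as_matrix()[:,0].round(3),o["grip_width"],o["grasp_force"])
w=camera("wrist");save(w,sys.argv[1]);t=camera("top");s_=camera("side")
V={}
for n,c in(("wrist",w),("top",t),("side",s_)):
    for s in silhouettes("roll",c):
        m=at_z(c,np.argwhere(s["region"])[:,::-1],.026)[:,:2].mean(0);print(n,s["conf"],m.round(3),s["bbox"])
        if np.hypot(*(m-[.617,.077]))<.04 and n not in V: V[n]=(c,s["region"].astype(np.float32))
    for q in("jaw_left","jaw_right"):
        for s in silhouettes(q,c)[:1]:
            if n=="wrist": print(q,s["conf"],s["bbox"])
for k in ([n] for n in V): print(k,fit(lambda p:cyl(),[V[k[0]]],[.618,.077,.012,np.radians(23)],np.array([.006,.006,.006,.1])))
print("all",fit(lambda p:cyl(),list(V.values()),[.618,.077,.012,np.radians(23)],np.array([.006,.006,.006,.1])))
E
python3 meas.py w4
```

```text
5.5167 [0.51383384 0.03514605 0.13698625] [ 0.922  0.387 -0.001] 0.05143690477146803 5.136813242279459
wrist 0.92 [ 0.489 -0.158] [415.9, 291.1, 525.1, 339.2]
wrist 0.82 [0.613 0.075] [271.8, 0.7, 313.8, 97.2]
jaw_left 0.92 [182.9, 2.9, 246.0, 364.3]
jaw_right 0.81 [330.0, 0.0, 394.7, 367.3]
top 0.58 [ 0.475 -0.166] [367.5, 213.8, 387.5, 235.1]
top 0.54 [0.618 0.078] [283.7, 160.2, 300.1, 188.8]
top 0.49 [0.672 0.224] [229.6, 149.0, 250.9, 160.0]
top 0.2 [0.453 0.539] [110.0, 196.6, 144.4, 261.9]
side 0.64 [0.62 0.08] [313.8, 199.6, 327.4, 220.1]
side 0.63 [ 0.459 -0.14 ] [280.0, 258.5, 320.4, 285.3]
side 0.59 [0.573 0.204] [271.5, 170.4, 314.8, 205.7]
['wrist'] (array([ 6.20209963e-01,  7.80812107e-02, -4.93477749e-04,  3.96688320e-01]), np.float64(-0.9800155162811279))
['top'] (array([0.61725128, 0.07728791, 0.0132163 , 0.34065937]), np.float64(-0.844100832939148))
['side'] (array([0.61891219, 0.07864708, 0.01249267, 0.43295456]), np.float64(-0.8657795786857605))
all (array([0.61893144, 0.07779075, 0.01303503, 0.38552422]), np.float64(-0.8711270689964294))
```

View pics/w4.png

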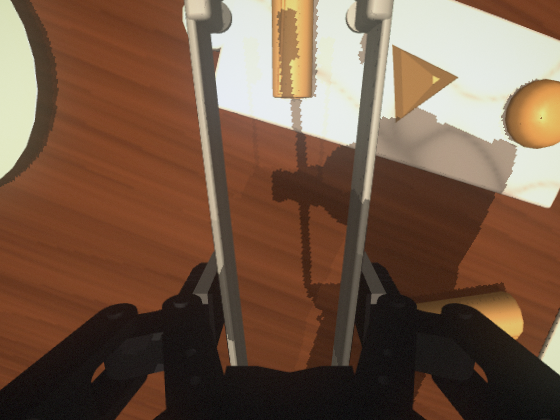

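The roll, at (293,50), lies centred between the open tongs, whose pads are at x=215 and x=360. The fits put it at (0.619, 0.078), yaw 22.1°, and its height matches the board top plus its radius. I'll descend around it.

Request:
drive_tool:
  increments:
    - [[2,1,-12],[0,0,-0.4],0.6]
    - [[1,0,-25],[0,0,0],0.6]
    - [[0,0,-30],[0,0,0],0.6]
    - [[0,0,-25],[0,0,0],0.6]
    - [[0,0,-15],[0,0,0],0.6]
    - [[0,0,-8],[0,0,0],0.6]
    - [[0,0,-4],[0,0,0],0.6]
    - [[0,0,0],[0,0,0],0.6]

```text
clock: 6.78
eef_pos: [0.5173, 0.0363, 0.0179]
tool_rot: [0.981, 0.194, -0.0, -0.0]
ft_force: [-0.0, 0.5, -0.0]
grip_width: 0.0512
grasp_force: 5.1
```

```bash
python3 meas.py w5
```

```text
6.7833 [0.51731025 0.03628378 0.01793543] [ 0.925  0.38  -0.001] 0.051208397668092404 5.135802972363308
wrist 0.84 [0.6  0.07] [254.5, 2.2, 331.7, 107.2]
jaw_left 0.68 [181.6, 0.0, 246.7, 366.2]
jaw_right 0.77 [330.0, 0.2, 393.9, 368.5]
top 0.63 [0.629 0.085] [283.1, 159.9, 295.0, 186.1]
top 0.63 [0.455 0.539] [111.1, 199.4, 143.7, 262.3]
top 0.6 [0.671 0.224] [226.2, 148.0, 249.0, 159.1]
top 0.56 [ 0.468 -0.154] [361.4, 216.5, 386.7, 240.4]
side 0.67 [ 0.46 -0.14] [287.2, 258.2, 319.5, 288.0]
side 0.52 [0.669 0.212] [308.4, 176.9, 320.5, 184.0]
side 0.42 [0.628 0.087] [315.7, 197.6, 328.0, 212.7]
side 0.24 [0.539 0.031] [279.2, 205.0, 330.0, 245.3]
['wrist'] (array([0.61980999, 0.07806495, 0.00862031, 0.39806465]), np.float64(-0.9846080541610718))
['top'] (array([0.62126362, 0.08006873, 0.01068161, 0.32562398]), np.float64(-0.6220930218696594))
['side'] (array([0.62058564, 0.08596899, 0.00654043, 0.52958956]), np.float64(-0.5045632123947144))
all (array([0.619806  , 0.07853864, 0.01255131, 0.40305323]), np.float64(-0.6796733736991882))
```

View pics/w5.png

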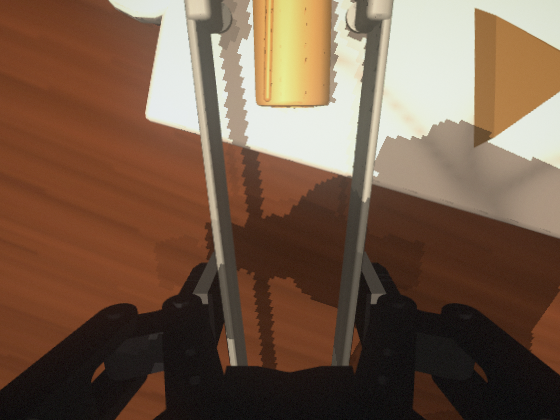

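The roll, at (292,50), sits centred between the pads. I'll go down 8 mm more and close.

Request:
drive_tool:
  increments:
    - [[0,0,-5],[0,0,0],0.6]
    - [[0,0,-3],[0,0,0],0.6]
    - [[0,0,0],[0,0,0],0.56]
    - [[0,0,0],[0,0,0],0.52]
    - [[0,0,0],[0,0,0],0.49]
    - [[0,0,0],[0,0,0],0.46]
    - [[0,0,0],[0,0,0],0.46]
    - [[0,0,0],[0,0,0],0.46]

```text
clock: 8.05
eef_pos: [0.5174, 0.0362, 0.0104]
tool_rot: [0.981, 0.194, -0.0, 0.0]
ft_force: [-0.2, -0.7, -1.1]
grip_width: 0.0399
grasp_force: 58.6
```

Request:
drive_tool:
  increments:
    - [[0,0,0],[0,0,0],0.475]
    - [[0,0,0],[0,0,0],0.475]
    - [[0,0,0],[0,0,0],0.475]

```text
clock: 8.3
eef_pos: [0.5175, 0.0363, 0.0103]
tool_rot: [0.981, 0.194, 0.0, 0.0]
ft_force: [-0.4, 0.4, -1.0]
grip_width: 0.0405
grasp_force: 46.3
```

Gripped at 46 N, a firm squeeze; I'll lift.

Request:
drive_tool:
  increments:
    - [[0,0,4],[0,0,0],0.475]
    - [[0,0,10],[0,0,0],0.475]
    - [[0,0,20],[0,0,0],0.475]
    - [[0,0,25],[0,0,0],0.475]
    - [[0,0,25],[0,0,0],0.475]
    - [[0,0,15],[0,0,0],0.475]
    - [[0,0,6],[0,0,0],0.475]
    - [[0,0,0],[0,0,0],0.475]

```text
clock: 8.97
eef_pos: [0.519, 0.0364, 0.1177]
tool_rot: [0.981, 0.194, 0.002, 0.0]
ft_force: [0.3, -0.9, -0.9]
grip_width: 0.041
grasp_force: 46.2
```

Run:
```python
from fit import *
o=get_obs();print(o["eef_pos"],o["ft_force"],o["ft_torque"],o["grasp_force"])
w=camera("wrist");t=camera("top");s=camera("side")
for n,c in(("wrist",w),("top",t),("side",s)):
    for q in silhouettes("roll",c)[:4]: print(n,q["conf"].__round__(2),q["bbox"])
for n,c in(("top",t),("side",s)):
    for q in silhouettes("plate",c)[:3]:
        pts=np.argwhere(q["region"])[:,::-1];print("plate",n,q["conf"],cv2.minEnclosingCircle(at_z(c,pts,.016)[:,:2].astype(np.float32)))
im=w["image"][:210,100:480,::-1];im2=s["image"][140:300,220:420,::-1]
cv2.imwrite("pics/c6.png",np.vstack([cv2.resize(im,(540,298)),cv2.resize(im2,(540,300))[:,:]]))
```

```text
[0.51898493 0.03637893 0.11772209] [ 0.29169518 -0.89713619 -0.87474555] [0.00346121 0.03964646 0.03130545] 46.244028210639954
wrist 0.78 [406.9, 307.0, 539.8, 377.3]
wrist 0.63 [248.3, 2.6, 331.0, 107.5]
top 0.58 [227.2, 150.2, 250.4, 159.6]
top 0.58 [365.0, 216.1, 387.8, 236.9]
side 0.64 [283.5, 259.2, 323.0, 288.4]
plate top 0.76 ((0.49156731367111206, 0.3341231942176819), 0.10083502531051636)
plate top 0.73 ((0.19826102256774902, 0.36721667647361755), 0.10078131407499313)
plate side 0.75 ((0.496261328458786, 0.3419708013534546), 0.10069684684276581)
plate side 0.7 ((0.19857993721961975, 0.37194737792015076), 0.09974291920661926)
```

View pics/c6.png

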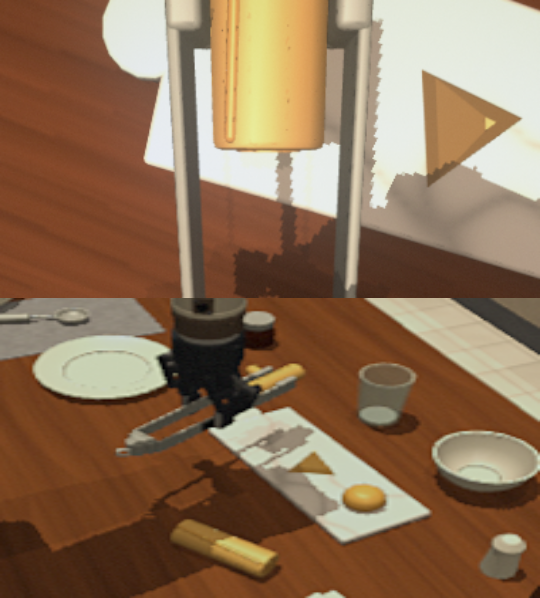

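The roll is pinched between the pads and clear of the board. I'll carry it over to the plate at (0.493, 0.336).

Request:
drive_tool:
  increments:
    - [[-3,6,0],[0,0,0],0.475]
    - [[-6,12,0],[0,0,0],0.475]
    - [[-10,20,0],[0,0,0],0.475]
    - [[-12,24,0],[0,0,0],0.475]
    - [[-12,24,0],[0,0,0],0.475]
    - [[-12,24,0],[0,0,0],0.475]
    - [[-12,24,0],[0,0,0],0.475]
    - [[-12,24,0],[0,0,0],0.475]

```text
clock: 10.03
eef_pos: [0.4391, 0.1903, 0.1153]
tool_rot: [0.98, 0.201, -0.001, -0.003]
ft_force: [-0.2, 0.4, -2.2]
grip_width: 0.0407
grasp_force: 46.2
```

Request:
drive_tool:
  increments:
    - [[-12,24,0],[0,0,0],0.475]
    - [[-12,24,0],[0,0,0],0.475]
    - [[-11,22,0],[0,0,0],0.475]
    - [[-8,17,-2],[0,0,0],0.475]
    - [[-4,9,-2],[0,0,0],0.475]
    - [[-2,4,0],[0,0,0],0.475]
    - [[0,0,0],[0,0,0],0.475]
    - [[0,0,0],[0,0,0],0.475]

```text
clock: 10.7
eef_pos: [0.4179, 0.2341, 0.1112]
tool_rot: [0.971, 0.237, -0.007, -0.026]
ft_force: [0.4, -0.3, -2.0]
grip_width: 0.0404
grasp_force: 46.2
```

Request:
drive_tool:
  increments:
    - [[0,0,0],[0,0,0],0.475]
    - [[0,0,0],[0,0,0],0.475]
    - [[0,0,0],[0,0,0],0.475]
    - [[0,0,0],[0,0,0],0.475]
    - [[0,0,0],[0,0,0],0.475]
    - [[0,0,0],[0,0,0],0.475]

```text
clock: 11.2
eef_pos: [0.4176, 0.2345, 0.1114]
tool_rot: [0.971, 0.237, -0.006, -0.026]
ft_force: [0.4, 0.1, -0.8]
grip_width: 0.0409
grasp_force: 46.2
```

Run:
```python
from fit import *
V=[]
for n in("wrist","top","side"):
    c=camera(n)
    for q in silhouettes("roll",c)[:4]:
        pts=np.argwhere(q["region"])[:,::-1]; m=at_z(c,pts,.13)[:,:2].mean(0)
        print(n,round(q["conf"],2),q["bbox"],m.round(3))
        if np.hypot(*(m-[.493,.336]))<.06: V.append((c,q["region"].astype(np.float32)));break
print(fit(lambda p:cyl(),V,[.493,.336,.12,np.radians(22)],np.array([.01,.01,.01,.1])))
c=camera("side");t=camera("top")
cv2.imwrite("pics/c7.png",np.vstack([cv2.resize(c["image"][110:260,190:390,::-1],(400,300)),cv2.resize(t["image"][130:280,130:330,::-1],(400,300))]))
```

```text
wrist 0.58 [248.3, 1.0, 330.4, 104.1] [0.496 0.275]
top 0.86 [345.0, 212.5, 386.1, 246.6] [ 0.451 -0.116]
top 0.28 [265.3, 147.3, 375.8, 196.8] [0.599 0.003]
side 0.91 [283.7, 258.9, 322.4, 286.4] [ 0.426 -0.212]
side 0.45 [265.2, 148.5, 278.3, 162.6] [0.525 0.295]
(array([0.493     , 0.336     , 0.12      , 0.38397244]), np.float64(0.0))
```

View pics/c7.png

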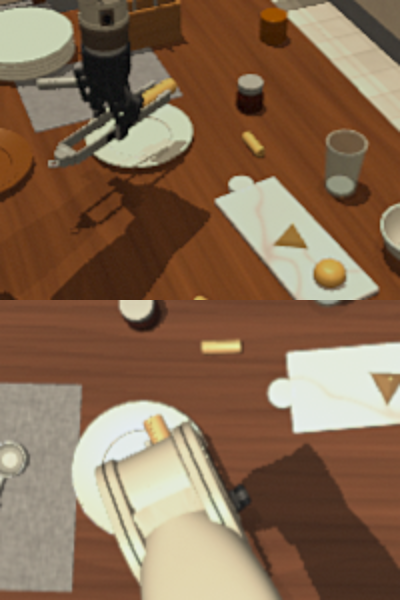

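The hold is good: in the crops the roll is still in the pads. The arm stopped 60 mm short because the last joint is at its range limit, so I'll turn the tool about +z to unwind it and then close the gap.

Request:
drive_tool:
  increments:
    - [[0,0,0],[0,0,2],0.475]
    - [[0,0,0],[0,0,4],0.475]
    - [[0,0,0],[0,0,4],0.475]
    - [[0,0,0],[0,0,3],0.475]
    - [[0,0,0],[0,0,2],0.475]
    - [[0,0,0],[0,0,0],0.475]

```text
clock: 12.1
eef_pos: [0.4177, 0.2346, 0.1113]
tool_rot: [0.932, 0.362, -0.01, -0.025]
ft_force: [-0.9, 0.6, -1.7]
grip_width: 0.0407
grasp_force: 46.2
```

```bash
cat > st.py <<'E'
from h import *
from scipy.spatial.transform import Rotation as R
o=get_obs();M=R.from_quat(o["tool_rot"]).as_matrix();x=M[:,0]
print(o["clock"],o["joint_pos"].round(3),o["eef_pos"].round(4),"\n",M.round(3),"yaw",np.degrees(np.arctan2(x[1],x[0])),o["grasp_force"])
y=np.arctan2(x[1],x[0]); print("roll est",(o["eef_pos"]+.11*x-.0175*M[:,2]).round(4))
yt=np.radians(42);D=np.array([[np.cos(yt),np.sin(yt),0],[np.sin(yt),-np.cos(yt),0],[0,0,-1]])
print("to yaw42: rotvec",np.degrees(R.from_matrix(D@M.T).as_rotvec()).round(2),"shift",((np.array([.493-.11*np.cos(yt),.336-.11*np.sin(yt),.114])-o["eef_pos"])*1000).round(1))
E
python3 st.py
```

```text
12.1 [ 0.479  0.3   -0.246  1.039  0.051  2.879] [0.4177 0.2346 0.1113] 
 [[ 0.737  0.674 -0.036]
 [ 0.675 -0.736  0.039]
 [-0.    -0.053 -0.999]] yaw 42.48229072095695 46.22064650058746
roll est [0.4994 0.3082 0.1288]
to yaw42: rotvec [-2.24 -2.06 -0.48] shift [-6.4 27.8  2.7]
```

Request:
drive_tool:
  increments:
    - [[-1,4,1],[-0.4,-0.4,0],0.475]
    - [[-2,7,1],[-0.6,-0.6,0],0.475]
    - [[-2,8,1],[-0.6,-0.6,0],0.475]
    - [[-1,6,0],[-0.6,-0.4,0],0.475]
    - [[0,3,0],[0,0,0],0.475]
    - [[0,0,0],[0,0,0],0.475]
    - [[0,0,0],[0,0,0],0.475]
    - [[0,0,0],[0,0,0],0.475]

```text
clock: 12.77
eef_pos: [0.4115, 0.2623, 0.1142]
tool_rot: [0.932, 0.362, -0.001, -0.0]
ft_force: [-0.2, 0.3, -0.9]
grip_width: 0.0411
grasp_force: 46.2
```

```bash
python3 st.py
python3 - <<'E'
from h import *
c=camera("side");w=camera("wrist")
for n,k in(("side",c),("wrist",w)):
    for q in silhouettes("roll",k)[:4]: print(n,round(q["conf"],2),q["bbox"])
print(proj(c,[.493,.336,.13]))
cv2.imwrite("pics/c8.png",np.vstack([cv2.resize(c["image"][110:260,190:390,::-1],(400,300)),cv2.resize(w["image"][:,:,::-1],(400,300))]))
E
```

```text
12.7667 [ 5.670e-01  3.040e-01 -2.300e-01  1.038e+00  1.000e-03  2.968e+00] [0.4115 0.2623 0.1142] 
 [[ 0.738  0.675 -0.001]
 [ 0.675 -0.738  0.   ]
 [-0.001 -0.001 -1.   ]] yaw 42.444233321761175 46.20550811290741
roll est [0.4927 0.3366 0.1316]
to yaw42: rotvec [-0.01 -0.08 -0.44] shift [-0.2  0.1 -0.2]
side 0.86 [282.3, 260.9, 323.0, 286.4]
side 0.56 [308.7, 174.0, 321.2, 184.2]
side 0.49 [255.7, 139.3, 264.1, 151.0]
wrist 0.68 [250.6, 2.4, 330.8, 104.3]
[[256.39028119 150.49378678]]
```

View pics/c8.png

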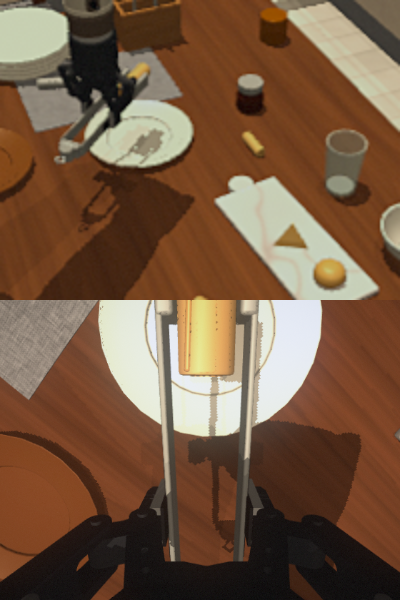

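The roll is over the middle of the plate at about 0.13 m, still firmly in the tongs and at rest, so I'm handing the job in.

```bash
python3 -c "
from workcell import job_done
print(job_done())"
```

```text
the job is handed in; nothing more can be done
None
```

The job is handed in: the tongs are holding the rolled pastry still over the middle of the empty plate, about 13 cm above the table, though `job_done()` returned no pass or fail.

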